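# Open the swing-bolt clamp of a tube welding jig

### The arm

A 6-joint arm with a two-finger parallel gripper is mounted at the origin on the work surface; the furniture and walls round the work are solid. World frame = base frame: x ahead of the robot, y to its left, z up, the work surface at z = 0. Lengths are in mm, angles in rad, forces in N, time in s.
With the tool pointing down it reaches from about 300 to 775 mm from the base axis. Payload 14.6 kg.
Tool frame: the origin (TCP) lies on the centre line of the jaws, within the pads' length; the fingertips stand 19 mm ahead of it and the grasp point (between the pads) is the TCP (bot.tip_reach is the distance from the TCP to the fingertips, in mm); y points along the fingers, x is the direction in which the jaws open and shut, and the axes are right-handed (so a half turn about y gives the same grasp; the last joint's range is limited). The gripper opens to 85 mm and grips with 20 to 120 N. Pads are 22 mm wide; open, the fingers measure 114 mm over their backs; the gripper's body (76 mm by 85 mm) begins 54 mm behind the grasp point. The pads swing forward as they close: fully open they stand 13 mm farther back than shut.
Start: joints at [1.248, 0.3, 1.521, -0, 1.321, -0.067], TCP at [139.159, 532.094, 250.281] pointing down, gripper open.
Joint ranges: [-3.03, 3.03], [-0.79, 2.21], [0.23, 2.52], [-1.04, 4.18], [0, 3.07], [-2.55, 2.55]. Speed limits (rad/s): [2.22, 2.22, 2.57, 3.14, 3.14, 3.14].

### API

Orientations are given as a unit quaternion [w, x, y, z].
In Python, from rig import bot gives the robot as it stands. Calls block until the motion is done:
- bot.move_to(position, orientation): joint-space move of the TCP to a pose.
- bot.servo_line(position, attitude=None, speed=150, until_force=None): straight line of the TCP; attitude=None keeps the orientation; speed is the mean speed in mm/s. With until_force (N) it stops when the force on the tool has changed by that much, and returns True; else False.
- bot.move_joints(angles): joint-space move.
- bot.move_gripper(opening, grip_force=None): finger opening in mm; grip_force is the grip in N (None keeps the last); returns when the fingers have stopped.
- bot.dwell(seconds).
- bot.ik(position, orientation): joint angles nearest the present ones, or None.
- bot.read_state(): the state.
- bot.read_camera(name): name is "scene" or "side" or "wrist"; returns a dict with "image" (384x512x3 uint8, blue, green, red), "depth" (384x512 float32, mm along the optical axis (not along the pixel's ray), 0 where there is no reading), "fovy" (degrees; the focal length in pixels is half the picture's height over the tangent of half this angle, whatever the lens; pixels are square), "cx", "cy" (the principal point, pixels), "k1" (the pictures are not rectified: a ray, as slopes to the right and down, at radius r is drawn at 1 + k1 r^2 times it, then the intrinsics apply), "eye" and "attitude" of the camera in the world; the wrist camera has in their place "mount" (4x4, takes a point from camera to tool coordinates, whose origin is the TCP and whose axes are the tool frame's). Camera axes: x right, y down, z forward; pixel columns grow to the right and rows downward; lengths in mm; the calibration is good to about 2 mm. A picture is of the moment at which its call begins: read the wrist's pose just before it.
A pose or a line that the arm cannot do raises bot.MotionError and nothing moves.
- bot.finish_job(): hands the job in, once; it reports no verdict.
The state is a dict: "clock": time; "joint_positions": joint angles; "qvel": joint speeds; "effort": joint torques, N m; "ee_pos": TCP position; "tool_rot": TCP orientation; "ft_force": force on the tool from outside, world axes, zero at the start; "moment": the same for the moment, N m; "grip_width": finger opening in mm.
Only numpy, scipy, OpenCV 4.12 (cv2) and the standard library are available. Lean on these libraries where they do the work, as an engineer would, in place of code of your own. Each camera call takes 0.05 s, during which the arm holds its last target.

### The job

The square tube in the welding jig is finished; open the clamp so that it can be taken out. Unscrew the wing nut only as far as it takes for its bolt to come freely out of the slotted end of the clamp leaf (it lets go a little over half a turn from tight, and may have been slackened a bit already, so turn it a little at a time, a quarter turn at most, try the bolt gently each time, and turn no farther once it lets go), swing the bolt out and let it hang down in front, then lift the leaf and lay it right back past upright. Don't force the bolt or the leaf against the nut, leave the tube lying in its nest, and leave the things round the jig alone.

Things in the scene. Friction and masses are not known exactly. Their poses are not given: they have to be found in the camera images.
- jig: Steel jig screwed to the table: base plate 156 x 96 x 12 mm with, from front to back, a clevis for the swing bolt, a nest block for the tube (seat 36 mm up, fences front and back 46 mm up) and two hinge cheeks 95 mm high (56 mm over their outsides). Origin: centre of the base's underside, on the table; z up, front with the bolt at -x (roughly towards the robot), y along the tube.
- swing_bolt: Steel eyebolt, 10 mm thick, 89 mm long, hinged at its foot in the clevis; right-hand two-start thread, 8 mm per turn. Origin: on its pivot, 26 mm above the table, 50 mm in front of the jig's centre; z along the bolt (upright at first), pivot axis = jig's y. Swings out only (top to the jig's -x): held by the lips 0.02 rad, else freely to a stop at 1.25 rad; past 0.3 rad it falls there by itself.
- wing_nut: Light-metal wing nut on the bolt: flange 22 mm across, 3 mm thick; hub up to 15 mm; two upright wings, 8 mm thick, 60 mm tip to tip. Origin: bolt axis, underside of flange; z along the bolt, x along the wings. Counter-clockwise from above loosens and lifts it (1 mm per 0.79 rad). Tightest 68 mm above the bolt's pivot; found 0 to 2.5 rad back from there; past 75 mm is too far.
- wings (a point): Middle of the two wings of the wing nut, on the bolt's axis 27.5 mm above the underside of its flange; the wings stand from 15 to 40 mm above it, so fingertips 20 mm above the flange's underside stay clear of the hub. Axes as for wing_nut: pinch across y, the 8 mm thickness. The nut needs about 0.06 to 0.1 N m to turn and stays where it is left.
- leaf: Steel clamp leaf, level bar 36 mm wide, 12 mm thick, reaching 114 mm forward over the tube. Origin: on the hinge, mid thickness, 88 mm above the table, 50 mm behind the jig's centre; x backwards (nose at -x), y along the hinge, z out of its top. The space under its nose is clear once the bolt is away; then it swings up freely (0.36 kg) about its y, to a stop at 1.9 rad, and stays there.
- slot (a point): Where the bolt stands in the leaf: top of the leaf 100 mm from its hinge, middle of the 13 mm slot, open to the front, that forks its nose. Two lips 4.5 mm high across the fork's ends, 10.5 mm in front of the bolt's axis, hold the nut's flange in. A springy pad below lets the leaf's nose rise 0.8 mm after the slackened nut; the bolt comes free with the nut 4 to 6 mm above its tightest.
- square_tube: Dark offcut of square steel tube, 40 x 85 x 40 mm, lying along the jig's y in the nest under the leaf, between the fences. Origin: centre of its underside, 36 mm above the table.
- hex_nut: Bystander: loose dark hexagon nut, 35 x 39 x 19 mm, on the table beside the jig. Origin: centre of its underside.
- hex_bolt: Bystander: loose bolt with hexagon head, 22 x 68 x 19 mm, lying beside the jig. Origin: centre of its underside.
- bracket: Bystander: small dark angle bracket with a hole, 45 x 40 x 40 mm, standing by the jig's front corner. Origin: centre of its underside.
- marker: Bystander: black felt marker, 16 x 131 x 18 mm, lying behind the jig. Origin: centre of its underside.

How it is judged:
By the outcome, as a careful person would: the job done as asked, in the order asked, and still so for the second after the job is handed in, with the robot touching nothing.
It also fails if it takes over 72 s, if anything falls off the work surface, if the arm or the gripper's body presses on something with over 40 N, if the wrist force passes 120 N, or if a joint passes its speed limit or range.

## Working session

There is one attempt and no reset: what is moved stays moved. The work goes in short steps, each a Python script; the robot and the scene stay as the last script left them, time stands still between calls to the robot, and variables do not carry over. Pictures are saved under pics/ and viewed, and the job is handed in when it is done.

```bash
mkdir -p pics; ls
cat > h.py <<'E'
import numpy as np, cv2
from rig import bot
from scipy.spatial.transform import Rotation as R
def q2R(q): return R.from_quat([q[1],q[2],q[3],q[0]]).as_matrix()
def R2q(M):
    q=R.from_matrix(M).as_quat(); return [q[3],q[0],q[1],q[2]]
def campose(c,st=None):
    if 'mount' in c:
        T=np.array(c['mount']); M=q2R(st['tool_rot']); return M@T[:3,3]+np.array(st['ee_pos']), M@T[:3,:3]
    return np.array(c['eye']), q2R(c['attitude']) if np.size(c['attitude'])==4 else np.array(c['attitude'])
def rays(c,uv,st=None):
    uv=np.atleast_2d(np.float64(uv)); f=192/np.tan(np.radians(c['fovy'])/2)
    d=(uv-[c['cx'],c['cy']])/f; s=d.copy()
    for _ in range(20): s=d/(1+c['k1']*(s**2).sum(1,keepdims=True))
    eye,M=campose(c,st); return eye,(np.c_[s,np.ones(len(s))])@M.T
def plane(c,uv,z,st=None):
    e,d=rays(c,uv,st); return e+d*((z-e[2])/d[:,2])[:,None]
def cloud(c,st=None):
    h,w=c['depth'].shape; vv,uu=np.mgrid[:h,:w]
    e,d=rays(c,np.c_[uu.ravel(),vv.ravel()],st); P=e+d*c['depth'].ravel()[:,None]
    return P.reshape(h,w,3)
def proj(c,P,st=None):
    e,M=campose(c,st); p=(np.atleast_2d(P)-e)@M; s=p[:,:2]/p[:,2:]; f=192/np.tan(np.radians(c['fovy'])/2)
    return s*(1+c['k1']*(s**2).sum(1,keepdims=True))*f+[c['cx'],c['cy']]
E
python3 - <<'E'
from h import *
st=bot.read_state(); print(st)
for n in ['scene','side','wrist']:
    c=bot.read_camera(n); print({k:v for k,v in c.items() if k not in('image','depth')})
    cv2.imwrite(f'pics/{n}0.png',cv2.resize(c['image'],(800,600),interpolation=cv2.INTER_CUBIC)); np.save(f'{n}0.npy',c,allow_pickle=True)
E
```

```text
pics
{'clock': 0.0, 'joint_positions': array([ 1.24841433e+00,  3.00487785e-01,  1.52158188e+00, -1.28900016e-06,
        1.32068848e+00, -6.66378498e-02]), 'qvel': array([ 0.00097888,  0.00022386, -0.00140924,  0.00072937,  0.00121203,
       -0.00032393]), 'effort': array([ 4.74986900e-04, -5.43497086e+01, -3.61795449e+01, -9.27326823e-05,
        3.96587653e-03, -4.91017011e-05]), 'ee_pos': array([139.08801447, 531.90709941, 249.71180595]), 'tool_rot': array([-0.5594496 ,  0.55990945,  0.43181387, -0.43249778]), 'ft_force': array([ 0.1353703 , -0.50871233, -0.92941   ]), 'moment': array([-0.02738341, -0.02367776, -0.06309318]), 'grip_width': 85.35572278900095}
{'fovy': 50.424012690561185, 'cx': 254.0931642118005, 'cy': 186.40527687818053, 'k1': 0.010887053632180892, 'eye': array([ 259.6407447 , -221.74657298,  695.82667348]), 'attitude': array([-0.37815193,  0.90058191, -0.1955333 ,  0.08786388])}
{'fovy': 51.71749080666039, 'cx': 253.80902088845264, 'cy': 194.10520879711137, 'k1': -0.07391261642840528, 'eye': array([1206.40938383,  595.96214886,  508.82206028]), 'attitude': array([-0.27854915,  0.49326727,  0.70879286, -0.42036943])}
{'fovy': 62.985374726194365, 'cx': 255.9401889813052, 'cy': 196.40698740398014, 'k1': -0.08438327097627325, 'mount': array([[ 9.99999982e-01, -1.69861134e-04, -8.93739414e-05,
        -2.37843956e-01],
       [ 3.99714098e-05, -2.71131948e-01,  9.62542189e-01,
        -1.24550031e+02],
       [-1.87730639e-04, -9.62542175e-01, -2.71131936e-01,
         6.86038460e+01],
       [ 0.00000000e+00,  0.00000000e+00,  0.00000000e+00,
         1.00000000e+00]])}
```

View pics/scene0.png

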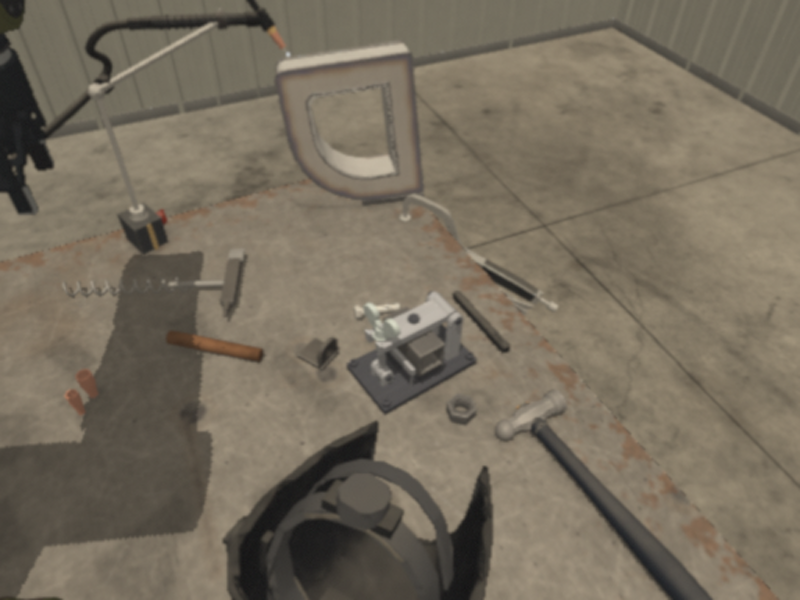

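View pics/side0.png

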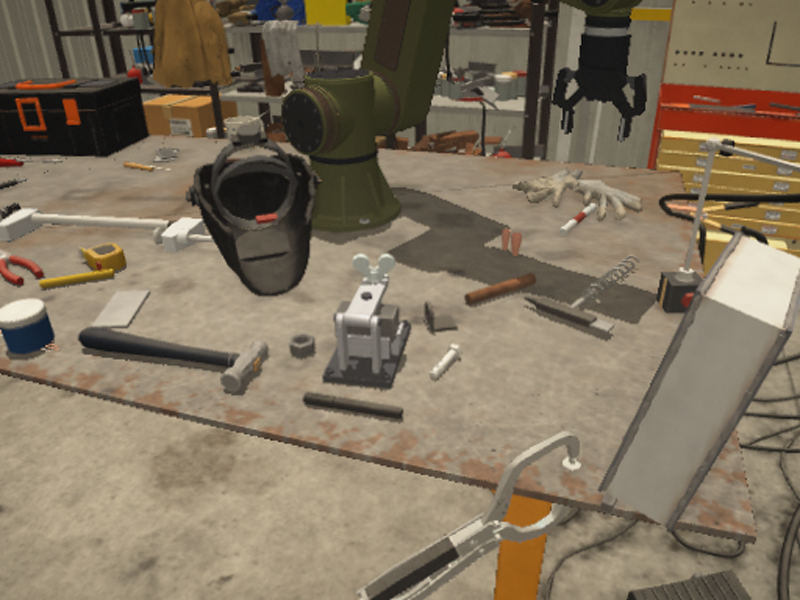

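View pics/wrist0.png

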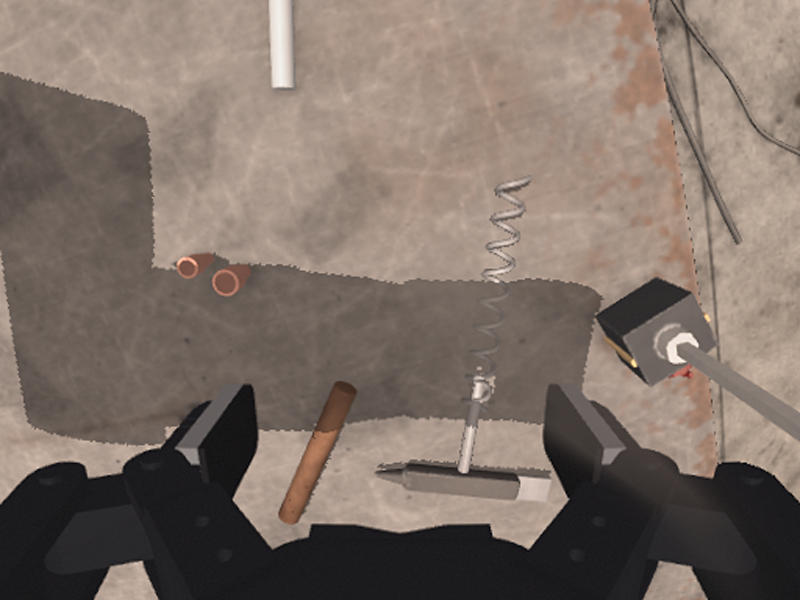

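The scene view shows the jig at about (410,350), and the side view shows it at (365,340) with the wing nut at (374,268). Next I'll locate it from the depth images.

Run:
```python
from h import *
for n,box in [('scene',(215,310,175,270)),('side',(190,280,150,260))]:
    c=np.load(n+'0.npy',allow_pickle=True).item()
    P=cloud(c); u0,u1,v0,v1=box
    A=P[v0:v1,u0:u1]; col=c['image'][v0:v1,u0:u1]
    ok=c['depth'][v0:v1,u0:u1]>0
    z=A[...,2]
    print(n,'table z',np.median(P[280:330,100:150].reshape(-1,3),0))
    for lo,hi in [(6,18),(50,80),(88,102),(105,125),(125,150)]:
        m=ok&(z>lo)&(z<hi); Q=A[m]
        if len(Q)<4: print(lo,hi,len(Q)); continue
        r=cv2.minAreaRect(Q[:,:2].astype(np.float32)); print(lo,hi,len(Q),'mean',Q.mean(0).round(1),'rect',np.round(r[0],1),np.round(r[1],1),round(r[2],1))
    im=c['image'][v0-10:v1+10,u0-20:u1+20]; s=min(800/im.shape[1],600/im.shape[0])
    cv2.imwrite(f'pics/{n}0z.png',cv2.resize(im,None,fx=s,fy=s,interpolation=cv2.INTER_CUBIC))
```

```text
scene table z [210.40952618 234.54502044  -0.70786936]
6 18 1705 mean [520.4 268.1  11.7] rect [531.5 308.4] [237.  201.6] 55.8
50 80 534 mean [527.4 260.3  69.2] rect [521.7 271.2] [ 84.3 100.6] 43.2
88 102 786 mean [526.4 276.1  93.7] rect [519.  277.7] [124.4  64.4] 10.5
105 125 140 mean [469.1 268.8 115.6] rect [469.9 268.8] [11.9 58.6] 17.8
125 150 123 mean [470.4 264.5 131.6] rect [450.6 206.6] [178.2  40.7] 71.2
side table z [ 235.97810471 -418.66045433 -759.85990039]
6 18 1164 mean [577.3 289.4  12.7] rect [548.  306.6] [215.7 222.5] 34.1
50 80 565 mean [516.7 261.1  66.2] rect [421.5 189.4] [406.7 102. ] 39.9
88 102 610 mean [532.  277.8  94.7] rect [453.4 217.5] [318.8  97. ] 38.1
105 125 183 mean [469.3 254.9 115.5] rect [449.2 200.8] [196.6  40.2] 69.4
125 150 108 mean [476.5 270.6 131.1] rect [475.2 270.6] [ 9.8 60.4] 20.5
```

```bash
ls pics
```

```text
scene0.png
scene0z.png
side0.png
side0z.png
wrist0.png
```

View pics/scene0z.png

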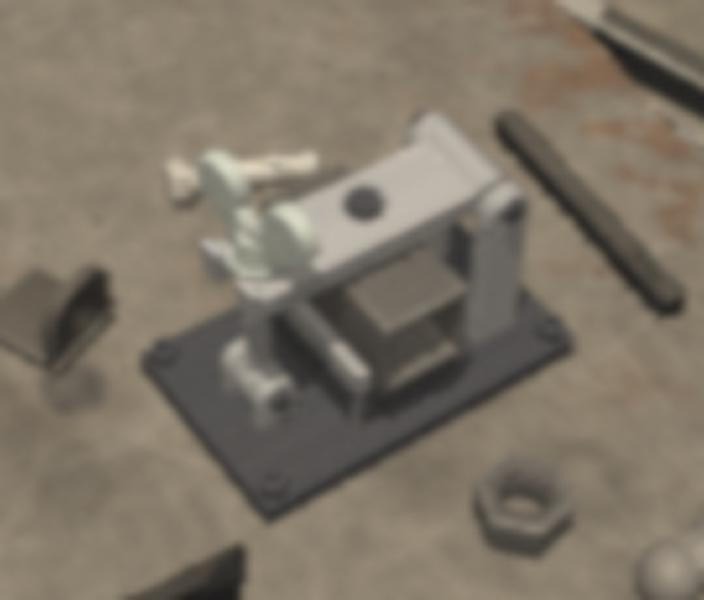

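View pics/side0z.png

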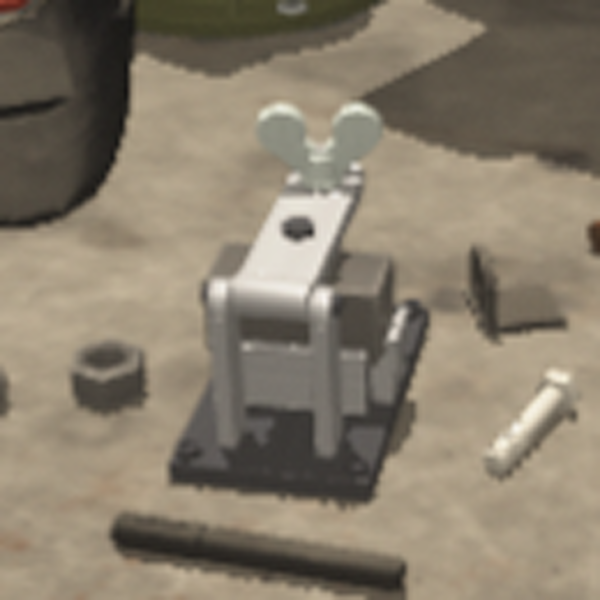

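```bash
cat >> h.py <<'E'
def down(phi,tilt=0,axis=None):
    "tool y down, tool x horizontal at yaw phi"
    x=np.array([np.cos(phi),np.sin(phi),0]); y=np.array([0,0,-1.]); M=np.c_[x,y,np.cross(x,y)]
    if axis is not None: M=R.from_rotvec(np.array(axis)*tilt).as_matrix()@M
    return M
E
python3 - <<'E'
from h import *
print(bot.tip_reach, [a for a in dir(bot) if a[0]!='_'])
for z in (135,330):
  for d in range(-180,181,30):
    q=bot.ik([472,268,z],R2q(down(np.radians(d)))); print(z,d,None if q is None else np.round(q,2))
M=down(0); print(q2R(bot.read_state()['tool_rot']).round(2))
c=np.load('scene0.npy',allow_pickle=True).item(); P=cloud(c)
# leaf top by depth & brightness
A=P[175:270,215:310].reshape(-1,3)
m=(A[:,2]>91)&(A[:,2]<97)&(A[:,0]>490)&(A[:,0]<590); Q=A[m].astype(np.float32)
print(len(Q),cv2.minAreaRect(Q[:,:2]))
m=(A[:,2]>8)&(A[:,2]<16)
cv2.imwrite('pics/d.png',np.uint8(m.reshape(95,95)*255))
E
```

```text
19.0 ['MotionError', 'dwell', 'finish_job', 'ik', 'move_gripper', 'move_joints', 'move_to', 'read_camera', 'read_state', 'servo_line', 'tip_reach']
135 -180 None
135 -150 None
135 -120 [ 0.45  0.41  1.66 -0.    1.07  2.54]
135 -90 [ 0.45  0.41  1.66 -0.    1.07  2.02]
135 -60 [0.45 0.41 1.66 0.   1.07 1.5 ]
135 -30 [ 0.45  0.41  1.66 -0.    1.07  0.97]
135 0 [ 0.45  0.41  1.66 -0.    1.07  0.45]
135 30 [ 0.45  0.41  1.66 -0.    1.07 -0.07]
135 60 [ 0.45  0.41  1.66  0.    1.07 -0.6 ]
135 90 [ 0.45  0.41  1.66 -0.    1.07 -1.12]
135 120 [ 0.45  0.41  1.66 -0.    1.07 -1.65]
135 150 [ 0.45  0.41  1.66 -0.    1.07 -2.17]
135 180 None
330 -180 None
330 -150 None
330 -120 [ 0.45  0.24  1.42 -0.    1.49  2.54]
330 -90 [ 0.45  0.24  1.42 -0.    1.49  2.02]
330 -60 [0.45 0.24 1.42 0.   1.49 1.5 ]
330 -30 [ 0.45  0.24  1.42 -0.    1.49  0.97]
330 0 [ 0.45  0.24  1.42 -0.    1.49  0.45]
330 30 [ 0.45  0.24  1.42 -0.    1.49 -0.07]
330 60 [ 0.45  0.24  1.42  0.    1.49 -0.6 ]
330 90 [ 0.45  0.24  1.42 -0.    1.49 -1.12]
330 120 [ 0.45  0.24  1.42 -0.    1.49 -1.65]
330 150 [ 0.45  0.24  1.42 -0.    1.49 -2.17]
330 180 None
[[ 0.25 -0.   -0.97]
 [ 0.97 -0.    0.25]
 [-0.   -1.    0.  ]]Traceback (most recent call last):
  File "<stdin>", line 11, in <module>
cv2.error: OpenCV(4.12.0) /io/opencv/modules/imgproc/src/convhull.cpp:143: error: (-215:Assertion failed) total >= 0 && (depth == CV_32F || depth == CV_32S) in function 'convexHull'
```

Run:
```python
from h import *
bot.move_to([500,300,280],R2q(down(np.radians(15))))
st=bot.read_state(); c=bot.read_camera('wrist'); print(st['clock'],st['ee_pos'])
np.save('wrist1.npy',dict(c=c,st=st),allow_pickle=True)
cv2.imwrite('pics/wrist1.png',cv2.resize(c['image'],(800,600),interpolation=cv2.INTER_CUBIC))
P=cloud(c,st); 
for v,u in []: pass
z=np.where(c['depth']>0,P[...,2],np.nan); print(np.nanmedian(z))
for lo,hi in [(8,15),(90,98),(105,112),(118,150)]:
    m=(z>lo)&(z<hi); m[:,:]&=(np.abs(P[...,0]-520)<110)&(np.abs(P[...,1]-275)<80); Q=np.float32(P[m][:,:2])
    if len(Q)>10: r=cv2.minAreaRect(Q); print(lo,len(Q),P[m].mean(0).round(1),np.round(r[0],1),np.round(r[1],1),r[2], 'zpct',np.percentile(z[m],[5,50,95]).round(1))
```

```text
1.7333 [499.43591723 300.78843501 279.94827502]
1.248058836904363
8 2419 [505.2 303.1  12.8] [497.9 273.1] [148.8 187.1] 84.70376586914062 zpct [11.1 12.8 14.2]
90 3538 [530.5 282.1  95.3] [520.3 278.8] [123.2  64.5] 9.75596809387207 zpct [92.7 95.4 97.1]
105 57 [475.4 273.8 109.2] [474.4 275.4] [24.2 15.4] 76.78864288330078 zpct [105.6 109.4 111.9]
118 523 [472.6 272.9 132.2] [472.8 271.2] [ 8.1 61.2] 18.77493667602539 zpct [119.6 134.4 137.8]
```

View pics/wrist1.png

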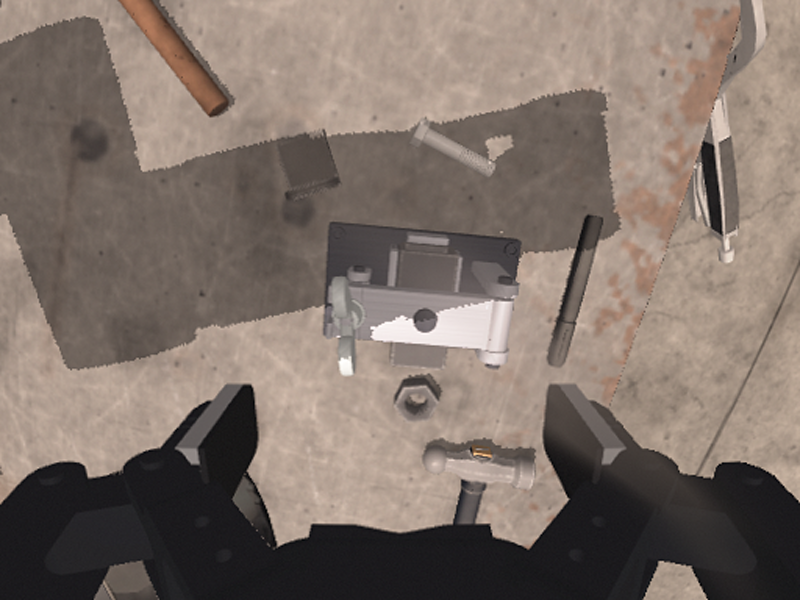

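The wrist view shows the nut at about (345,325), with the wings' thin axis at yaw 18.8° and the jig at yaw 9.7°. I'll grasp the wings now.

```bash
cat >> h.py <<'E'
YJ=np.radians(9.7); XJ=np.array([np.cos(YJ),np.sin(YJ),0]); YAX=np.array([-np.sin(YJ),np.cos(YJ),0])
def rep(t=''):
    s=bot.read_state(); print(t,'t=%.2f'%s['clock'],'p',s['ee_pos'].round(2),'F',s['ft_force'].round(1),'M',s['moment'].round(2),'w %.1f'%s['grip_width'],'q6 %.2f'%s['joint_positions'][5]); return s
E
python3 - <<'E'
from h import *
phi=np.radians(18.8); q=R2q(down(phi))
bot.move_gripper(45)
bot.move_to([472.6,270.7,190],q); rep('above')
print(bot.servo_line([472.6,270.7,136.5],speed=80,until_force=8)); rep('at')
c=bot.read_camera('side'); cv2.imwrite('pics/side2.png',cv2.resize(c['image'][120:270,160:310],(600,600),interpolation=cv2.INTER_CUBIC))
bot.move_gripper(5,30); rep('closed')
c=bot.read_camera('side'); cv2.imwrite('pics/side3.png',cv2.resize(c['image'][120:270,160:310],(600,600),interpolation=cv2.INTER_CUBIC))
E
```

```text
above t=2.73 p [473.34 271.08 191.36] F [-0.1 -0.6  0.8] M [-0.03 -0.02  0.05] w 45.2 q6 0.13
False
at t=3.55 p [472.86 270.82 136.95] F [-0.8 -0.6 -0.4] M [ 0.03  0.01 -0.02] w 45.0 q6 0.12
closed t=4.02 p [472.7  270.74 136.8 ] F [-0.5  0.   2. ] M [-0.06  0.13  0.09] w 7.1 q6 0.12
```

View pics/side3.png

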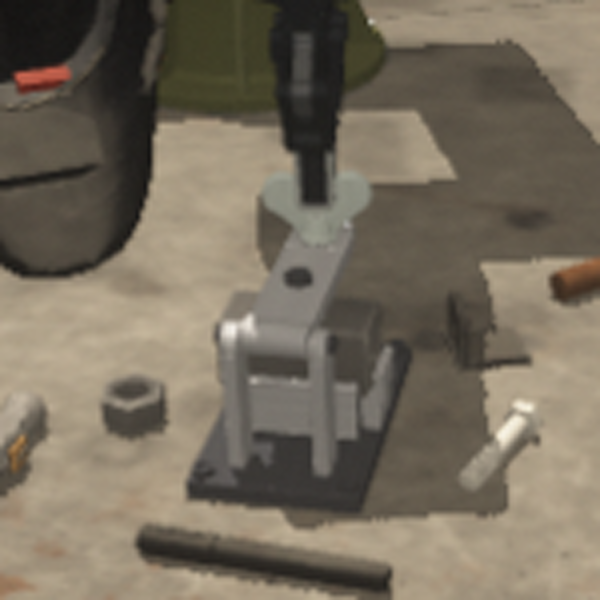

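Both pads are pinched on the wings with a force of about 2 N or less. Now I'll turn in small steps and try the bolt after each one.

```bash
cat > turn.py <<'E'
from h import *
import json,sys
def try_bolt(p,thr=6,dist=6):
    s0=bot.read_state(); 
    hit=bot.servo_line(p-XJ*dist,speed=15,until_force=thr); s=bot.read_state()
    d=-(s['ee_pos']-s0['ee_pos'])@XJ
    print('  try hit',hit,'moved %.2f'%d,'F',s['ft_force'].round(1),'Fx0 %.1f'%(s0['ft_force']@XJ),'t=%.2f'%s['clock'])
    return (not hit), s
def back(p): bot.servo_line(p,speed=30)
E
python3 - <<'E'
from turn import *
p=np.array([472.7,270.75,136.7]); phi=np.radians(18.8); turned=0
free,_=try_bolt(p); 
if not free:
  back(p); rep('back')
  for k in range(2):
    turned+=0.5; p=p+[0,0,0.5*8/(2*np.pi)]
    bot.servo_line(p,R2q(down(phi+turned)),speed=3); rep('turned %.2f'%turned)
    free,_=try_bolt(p)
    if free: break
    back(p)
json.dump(dict(p=p.tolist(),phi=phi,turned=turned,free=bool(free)),open('s.json','w')); rep('end')
E
```

```text
try hit True moved 3.39 F [ 4.4  0.4 -0.2] Fx0 -1.0 t=4.40
back t=4.67 p [472.72 270.77 136.74] F [-0.7 -1.   5. ] M [-0.09  0.06  0.02] w 6.6 q6 0.13
turned 0.50 t=5.32 p [472.66 270.78 137.38] F [0.2 0.2 4.6] M [-0.01  0.09  0.03] w 7.2 q6 -0.37
  try hit True moved 3.14 F [ 3.8 -0.1 -0.3] Fx0 0.3 t=5.65
turned 1.00 t=6.56 p [472.63 270.78 138.  ] F [-0.6 -0.   4.9] M [0.08 0.05 0.05] w 7.4 q6 -0.87
  try hit True moved 3.47 F [2.8 1.2 0.3] Fx0 -0.6 t=6.90
end t=7.16 p [472.56 270.84 137.97] F [-2.   1.2  6.3] M [0.12 0.64 0.03] w 7.0 q6 -0.87
```

Run:
```python
from turn import *
S=json.load(open('s.json')); p=np.array(S['p']); phi=S['phi']; turned=S['turned']
c=bot.read_camera('side'); cv2.imwrite('pics/side4.png',cv2.resize(c['image'][120:270,160:310],(600,600),interpolation=cv2.INTER_CUBIC))
rep()
```

```text
t=7.21 p [472.51 270.81 137.95] F [-2.7  1.2  5.6] M [ 0.11  0.65 -0.  ] w 6.8 q6 -0.87
```

View pics/side4.png

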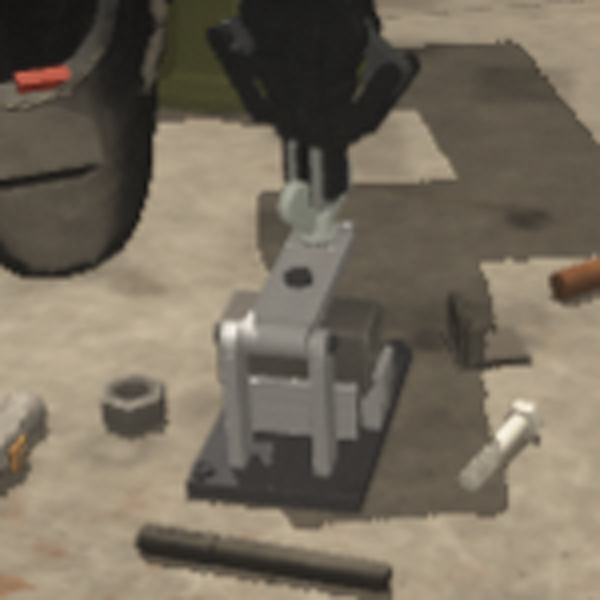

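Run:
```python
from turn import *
S=json.load(open('s.json')); p=np.array(S['p']); phi=S['phi']; turned=S['turned']
for k in range(3):
    turned+=0.5; p=p+[0,0,0.5*8/(2*np.pi)]
    bot.servo_line(p,R2q(down(phi+turned)),speed=3); rep('turned %.2f'%turned)
    free,_=try_bolt(p)
    if free: break
    back(p)
json.dump(dict(p=p.tolist(),phi=phi,turned=turned,free=bool(free)),open('s.json','w')); rep('end')
c=bot.read_camera('side'); cv2.imwrite('pics/side5.png',cv2.resize(c['image'][120:270,160:310],(600,600),interpolation=cv2.INTER_CUBIC))
```

```text
turned 1.50 t=7.86 p [472.56 270.74 138.62] F [-2.   0.7  4.5] M [-0.05  0.53  0.09] w 6.9 q6 -1.38
  try hit True moved 3.04 F [ 2.7 -0.   1.6] Fx0 -1.8 t=8.18
turned 2.00 t=9.09 p [472.65 270.66 139.23] F [-2.  -0.7  6.3] M [-0.28  0.56  0.05] w 7.0 q6 -1.88
  try hit True moved 3.43 F [3.6 1.1 2.3] Fx0 -2.1 t=9.43
turned 2.50 t=10.36 p [472.78 270.61 139.89] F [-0.7 -1.9  6.3] M [-0.41  0.34  0.05] w 7.0 q6 -2.38
  try hit True moved 4.64 F [ 2.  -0.5  0.2] Fx0 -1.1 t=10.75
end t=11.06 p [472.74 270.64 139.85] F [-1.  -2.   6.2] M [-0.47  0.25  0.03] w 7.2 q6 -2.37
```

View pics/side5.png

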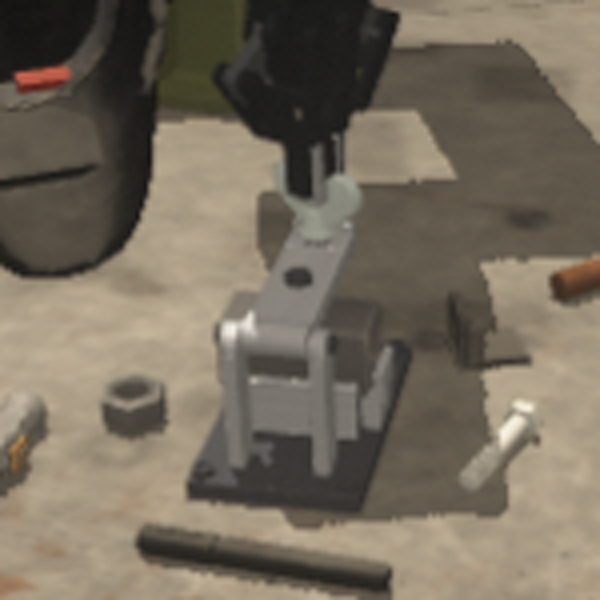

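The last try moved farther at a low x force. It may have tripped on the relaxing Fz of about 6 N, so I'll re-seat the grip and try again at the same angle.

Run:
```python
from turn import *
S=json.load(open('s.json')); p=np.array(S['p'])
bot.move_gripper(14); rep('open'); bot.move_gripper(5,30); s=rep('re')
free,_=try_bolt(p,thr=7,dist=8)
S['free']=bool(free); json.dump(S,open('s.json','w')); rep('end')
c=bot.read_camera('side'); cv2.imwrite('pics/side6.png',cv2.resize(c['image'][120:270,160:310],(600,600),interpolation=cv2.INTER_CUBIC))
```

```text
open t=11.35 p [472.53 270.7  139.46] F [-0.5  0.2  0.4] M [-0.01 -0.03 -0.  ] w 13.8 q6 -2.37
re t=11.57 p [472.56 270.72 139.66] F [-1.6 -1.3 -1.7] M [-0.02  0.11  0.04] w 7.0 q6 -2.37
  try hit True moved 4.84 F [ 4.4  0.7 -1. ] Fx0 -1.8 t=11.98
end t=11.98 p [467.79 269.92 139.61] F [ 4.4  0.7 -1. ] M [ 0.3  -1.02  0.01] w 7.6 q6 -2.37
```

View pics/side6.png

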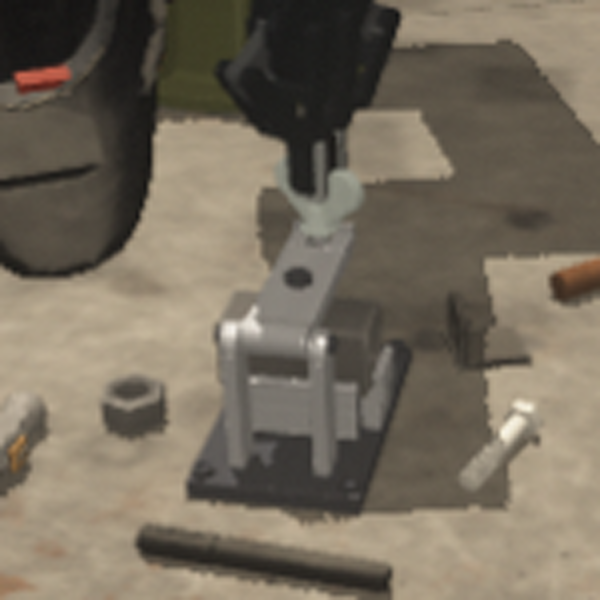

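```bash
cat >> turn.py <<'E'
def arc_pose(p,phi,a):
    "p: upright TCP, swing by a (top to -XJ) about pivot z=26 (jig y axis)"
    r=R.from_rotvec(-a*YAX).as_matrix(); piv=np.array([p[0],p[1],26.])
    return piv+r@(p-piv), R2q(r@down(phi))
def arc_try(p,phi,a=0.06,thr=7,n=1,speed=15):
    s0=bot.read_state(); x,q=arc_pose(p,phi,a); hit=bot.servo_line(x,q,speed=speed,until_force=thr); s=bot.read_state()
    print('  arc hit',hit,'moved %.2f'%(-(s['ee_pos']-p)@XJ),'of %.2f'%(-(x-p)@XJ),'dF',(s['ft_force']-s0['ft_force']).round(1),'M',s['moment'].round(2),'t=%.2f'%s['clock']); return not hit
E
python3 - <<'E'
from turn import *
S=json.load(open('s.json')); p=np.array([472.6,270.7,139.6]); phi=S['phi']+S['turned']
bot.servo_line(p,speed=30); rep('back')
free=arc_try(p,phi,0.07)
S['p']=p.tolist();S['free']=bool(free); json.dump(S,open('s.json','w')); rep('end')
c=bot.read_camera('side'); cv2.imwrite('pics/side7.png',cv2.resize(c['image'][120:270,160:310],(600,600),interpolation=cv2.INTER_CUBIC))
E
```

```text
back t=12.36 p [472.58 270.68 139.55] F [0.3 0.6 2.2] M [0.03 0.   0.05] w 7.2 q6 -2.37
  arc hit False moved 8.06 of 7.95 dF [-0.5 -0.2  0.7] M [0.01 0.14 0.02] t=13.04
end t=13.04 p [464.65 269.36 139.39] F [-0.2  0.3  2.9] M [0.01 0.14 0.02] w 7.2 q6 -2.35
```

View pics/side7.png

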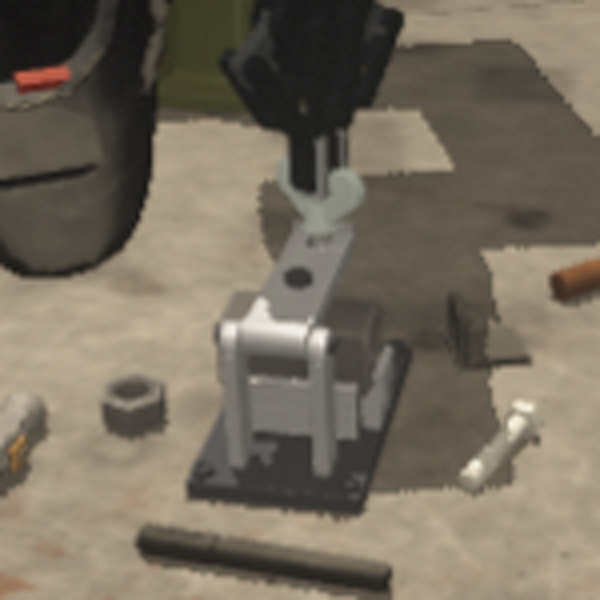

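The bolt swung 8 mm along its arc with almost no force, so it's free and I won't turn it any further. I'll keep swinging it out.

Run:
```python
from turn import *
S=json.load(open('s.json')); p=np.array(S['p']); phi=S['phi']+S['turned']
for a in np.arange(0.2,1.0,0.1):
    x,q=arc_pose(p,phi,a); k=bot.ik(x,q); print(round(a,2),None if k is None else np.round(k,2))
ok=True
for a in (0.2,0.35,0.5,0.6):
    x,q=arc_pose(p,phi,a)
    try: hit=bot.servo_line(x,q,speed=40,until_force=12)
    except bot.MotionError as e: print('ME',a,e); break
    rep('a=%.2f hit %s'%(a,hit))
    if hit: break
c=bot.read_camera('side'); cv2.imwrite('pics/side8.png',cv2.resize(c['image'][100:270,130:330],(706,600),interpolation=cv2.INTER_CUBIC))
```

```text
0.2 [ 0.49  0.29  1.83 -0.09  0.83 -2.28]
0.3 [ 0.52  0.24  1.92 -0.16  0.7  -2.21]
0.4 [ 0.54  0.2   2.   -0.26  0.58 -2.09]
0.5 [ 0.57  0.17  2.08 -0.44  0.46 -1.91]
0.6 [ 0.6   0.16  2.16 -0.74  0.36 -1.59]
0.7 None
0.8 None
0.9 None
a=0.20 hit False t=13.61 p [450.15 266.88 137.39] F [-6.  -1.3  6.4] M [-0.24  0.72 -0.04] w 7.3 q6 -2.28
a=0.35 hit False t=14.18 p [434.49 264.16 132.74] F [-1.9 -1.   3.9] M [-0.13  0.32 -0.03] w 7.2 q6 -2.16
a=0.50 hit False t=14.76 p [419.07 261.51 125.66] F [-2.2 -0.9  4.9] M [-0.19  0.42  0.03] w 7.5 q6 -1.91
a=0.60 hit False t=15.19 p [409.44 259.86 119.68] F [-4.4 -2.   4.5] M [-0.25  0.36 -0.1 ] w 6.8 q6 -1.59
```

View pics/side8.png

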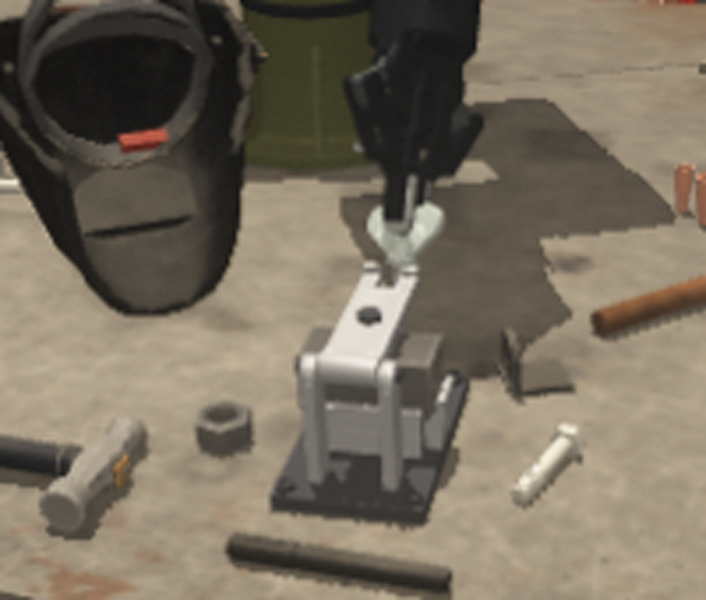

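Run:
```python
from turn import *
s=bot.read_state(); M=q2R(s['tool_rot']); p0=s['ee_pos']
cand=[]
for d in (50,60,45):
    for up in (0,10,20,30):
        t=p0-M[:,1]*d+[0,0,up]
        cand.append((d,up,bot.ik(t,s['tool_rot']) is not None))
print(cand)
bot.move_gripper(20)
rep('open')
ok=False
for d,up in [(55,0),(50,0),(50,15),(50,30)]:
    try: print(d,up,bot.servo_line(p0-M[:,1]*d+[0,0,up],speed=120,until_force=15)); ok=True; break
    except bot.MotionError as e: print('ME',d,up,e)
rep('retracted')
c=bot.read_camera('side'); cv2.imwrite('pics/side9.png',cv2.resize(c['image'][100:270,130:330],(706,600),interpolation=cv2.INTER_CUBIC))
```

```text
[(50, 0, True), (50, 10, True), (50, 20, True), (50, 30, True), (60, 0, True), (60, 10, True), (60, 20, True), (60, 30, True), (45, 0, True), (45, 10, True), (45, 20, True), (45, 30, True)]
open t=15.53 p [409.47 259.82 119.59] F [ 0.   0.5 -0.9] M [-0.05  0.33  0.02] w 19.9 q6 -1.59
55 0 False
retracted t=16.13 p [379.09 254.68 164.92] F [-0.4  0.4  0.1] M [-0.02  0.25 -0.02] w 19.9 q6 -1.72
```

View pics/side9.png

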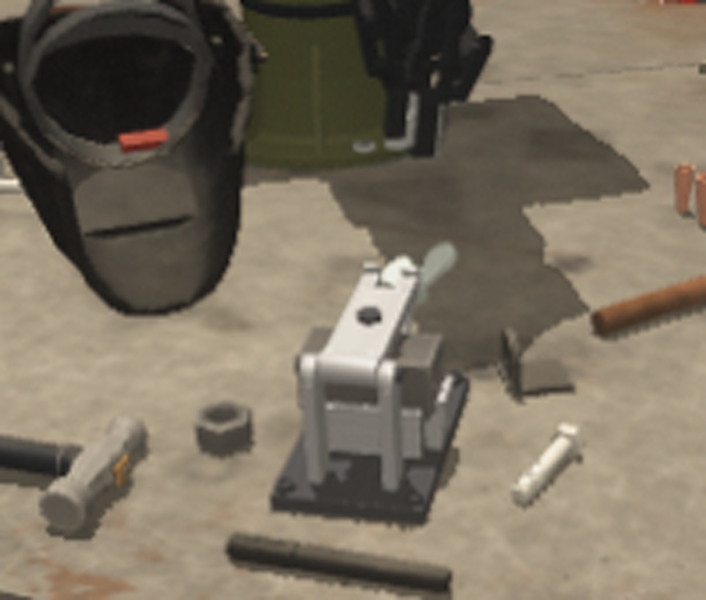

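The bolt hangs in front, with the nut wing near (435,265). Next is the leaf, so I'll check the arc is feasible first.

```bash
cat > leaf.py <<'E'
from turn import *
Z=np.array([0,0,1.]); H=np.array([472.6,270.7,88.])+100*XJ; 
def pose(th,b,L=97,sg=1,off=0):
    pos=H+L*(-np.cos(th)*XJ+np.sin(th)*Z)
    y=np.cos(b)*XJ-np.sin(b)*Z; x=sg*YAX
    return pos-off*y, R2q(np.c_[x,y,np.cross(x,y)])
E
python3 - <<'E'
from leaf import *
print(H)
for sg in (1,-1):
  for b0,b1 in [(50,50),(50,80),(60,60),(60,90),(70,70),(80,80)]:
    out=[]
    x,q=pose(0,np.radians(b0),sg=sg,off=60); out.append(bot.ik(x,q) is not None)
    ks=[]
    for th in np.arange(0,1.86,0.15):
        b=np.radians(b0+(b1-b0)*th/1.85); x,q=pose(th,b,sg=sg); k=bot.ik(x,q); ks.append(k)
    print(sg,b0,b1,out,[k is not None for k in ks].count(False), None if ks[0] is None else np.round(ks[0],2), None if ks[-1] is None else np.round(ks[-1],2))
E
```

```text
[571.17034691 287.54893796  88.        ]
1 50 50 [True] 2 None [ 0.47  0.38  1.72 -0.49  0.41 -0.89]
1 50 80 [True] 1 None [ 0.42  0.52  1.39 -0.05  1.05 -1.3 ]
1 60 60 [True] 0 [ 0.52  0.35  1.98 -0.51  0.36 -0.78] [ 0.45  0.41  1.62 -0.24  0.62 -1.13]
1 60 90 [True] 0 [ 0.52  0.35  1.98 -0.51  0.36 -0.78] [ 0.4   0.6   1.26 -0.    1.27 -1.34]
1 70 70 [True] 0 [ 0.5   0.37  1.89 -0.21  0.56 -1.08] [ 0.43  0.46  1.5  -0.12  0.85 -1.25]
1 80 80 [True] 0 [ 0.47  0.42  1.78 -0.07  0.77 -1.22] [ 0.42  0.52  1.38 -0.05  1.07 -1.3 ]
-1 50 50 [False] 6 None [ 0.47  0.38  1.72 -0.49  0.41  2.25]
-1 50 80 [False] 2 None [ 0.42  0.52  1.39 -0.05  1.05  1.84]
-1 60 60 [True] 0 [ 0.52  0.35  1.98 -0.51  0.36  2.36] [ 0.45  0.41  1.62 -0.24  0.62  2.01]
-1 60 90 [True] 0 [ 0.52  0.35  1.98 -0.51  0.36  2.36] [ 0.4   0.6   1.26 -0.    1.27  1.8 ]
-1 70 70 [True] 0 [ 0.5   0.37  1.89 -0.21  0.56  2.06] [ 0.43  0.46  1.5  -0.12  0.85  1.9 ]
-1 80 80 [True] 0 [ 0.47  0.42  1.78 -0.07  0.77  1.92] [ 0.42  0.52  1.38 -0.05  1.07  1.84]
```

Run:
```python
from leaf import *
s=bot.read_state(); bot.servo_line(s['ee_pos']+[0,0,60],speed=200)
bot.move_gripper(62)
b=np.radians(70); x,q=pose(0,b,L=100,off=75); bot.move_to(x,q); rep('pre')
c=bot.read_camera('side'); cv2.imwrite('pics/side10.png',cv2.resize(c['image'][100:270,130:330],(706,600),interpolation=cv2.INTER_CUBIC))
st=bot.read_state(); c=bot.read_camera('wrist'); cv2.imwrite('pics/wrist10.png',c['image']); np.save('w10.npy',dict(c=c,st=st),allow_pickle=True)
for P in [H,H-100*XJ+6*Z]: print(proj(c,P,st))
```

```text
pre t=17.88 p [447.1  266.3  158.54] F [ 0.1 -0.   0.1] M [-0.09  0.19  0.02] w 61.9 q6 -1.11
[[255.84144163 303.24239595]]
[[256.22326036 219.49467238]]
```

View pics/side10.png

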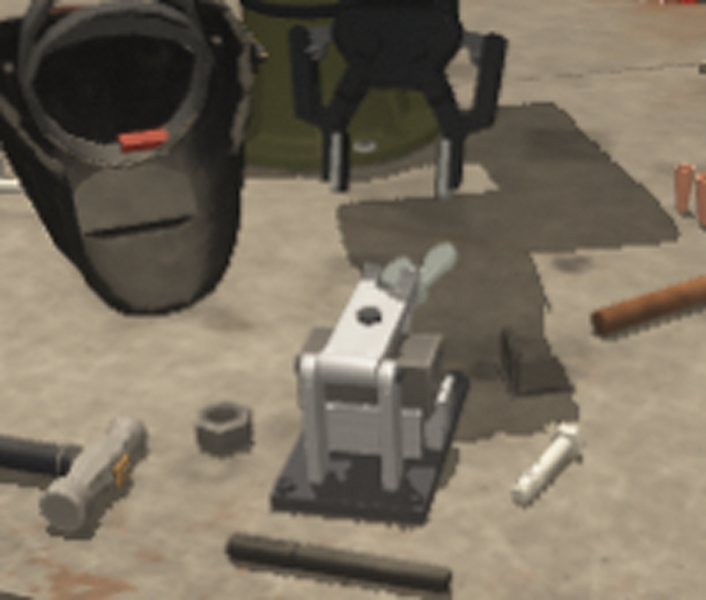

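View pics/wrist10.png

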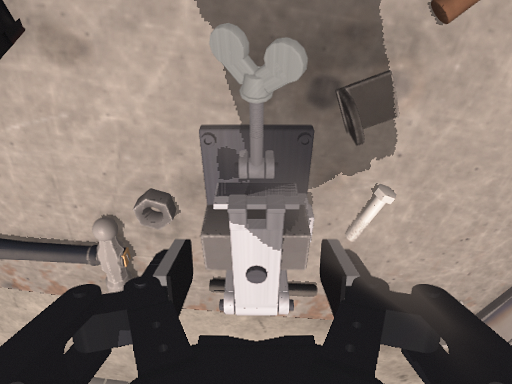

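The wrist view shows the leaf fork at (255,215), where I predicted it, and the bolt lying out in front. I'll go in and pinch the leaf.

Run:
```python
from leaf import *
b=np.radians(70); x,q=pose(0,b,L=100)
print(bot.servo_line(x,q,speed=100,until_force=8)); rep('in')
bot.move_gripper(30,22); rep('closed')
for th in (0.05,0.15,0.3):
    x,q=pose(th,b,L=100); print(bot.servo_line(x,q,speed=50,until_force=25)); rep('th %.2f'%th)
c=bot.read_camera('side'); cv2.imwrite('pics/side11.png',cv2.resize(c['image'][100:270,130:330],(706,600),interpolation=cv2.INTER_CUBIC))
```

```text
False
in t=18.88 p [472.67 270.83  88.48] F [ 0.2 -1.1  0.5] M [ 0.01  0.2  -0.02] w 62.5 q6 -1.08
closed t=19.23 p [472.65 270.86  88.44] F [-2.1  0.   2.6] M [0.13 0.24 0.14] w 35.2 q6 -1.08
False
th 0.05 t=19.48 p [472.72 270.84  93.04] F [ 2.6  3.1 -3.6] M [0.38 0.14 0.29] w 35.1 q6 -1.08
False
th 0.15 t=19.82 p [473.64 270.96 102.8 ] F [-1.1  4.  -1.7] M [0.59 0.3  0.32] w 35.5 q6 -1.09
False
th 0.30 t=20.27 p [476.88 271.54 117.31] F [-1.1  4.3 -0.8] M [0.66 0.4  0.39] w 35.8 q6 -1.11
```

View pics/side11.png

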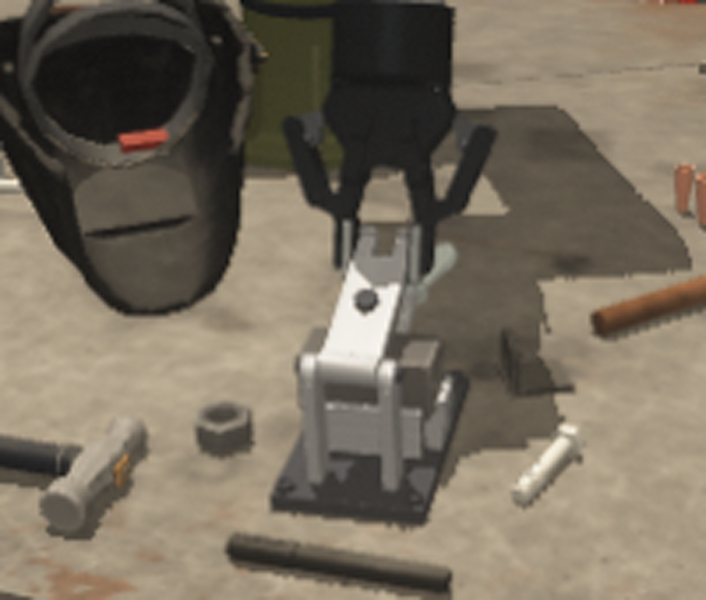

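The leaf is rising with low forces, so I'll carry on round the arc.

Run:
```python
from leaf import *
for th in list(np.arange(0.5,1.71,0.2))+[1.8]:
    b=np.radians(70+10*(th-0.3)/1.5); x,q=pose(th,b,L=100); h=bot.servo_line(x,q,speed=60,until_force=25); rep('th %.2f %s'%(th,h))
    if h: break
c=bot.read_camera('side'); cv2.imwrite('pics/side12.png',cv2.resize(c['image'][60:270,110:360],(714,600),interpolation=cv2.INTER_CUBIC))
```

```text
th 0.50 False t=20.81 p [484.61 272.85 135.74] F [-0.9  4.6 -0.6] M [0.84 0.25 0.39] w 35.6 q6 -1.15
th 0.70 False t=21.29 p [495.65 274.79 152.09] F [-0.6  5.3 -0.5] M [0.87 0.3  0.26] w 35.4 q6 -1.18
th 0.90 False t=21.77 p [509.74 277.19 165.88] F [-1.1  4.9 -1.9] M [0.84 0.34 0.3 ] w 35.4 q6 -1.21
th 1.10 False t=22.26 p [526.28 280.06 176.6 ] F [-1.   6.1 -1.5] M [0.87 0.37 0.21] w 35.5 q6 -1.24
th 1.30 False t=22.74 p [544.58 283.28 183.83] F [-2.5  5.3 -0.9] M [0.88 0.52 0.2 ] w 35.5 q6 -1.26
th 1.50 False t=23.23 p [564.06 286.65 187.32] F [-2.2  5.6 -0.2] M [0.87 0.36 0.09] w 35.5 q6 -1.28
th 1.70 False t=23.71 p [583.85 290.1  186.92] F [-1.8  6.2  1.1] M [0.87 0.37 0.14] w 35.5 q6 -1.30
th 1.80 False t=24.02 p [593.59 291.81 185.29] F [-2.6  4.7  3. ] M [0.81 0.54 0.16] w 35.6 q6 -1.30
```

View pics/side12.png

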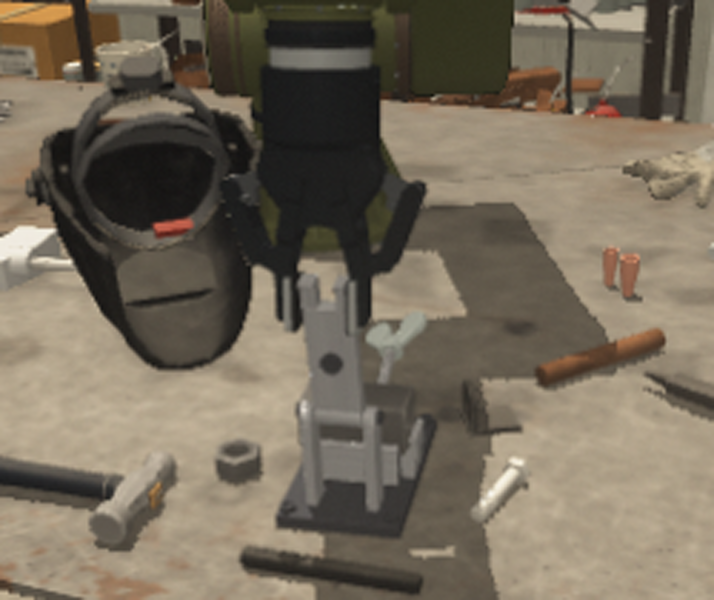

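Run:
```python
from leaf import *
b=np.radians(80); x,q=pose(1.88,b,L=100); print(bot.servo_line(x,q,speed=30,until_force=12)); s=rep('1.88')
bot.move_gripper(62); rep('open'); 
M=q2R(s['tool_rot']); print(bot.servo_line(s['ee_pos']-M[:,1]*85,speed=150,until_force=12)); rep('up')
# back away for a look
bot.move_to([440,260,330],R2q(down(np.radians(99.7))))
st=rep('look'); c=bot.read_camera('wrist'); cv2.imwrite('pics/wrist13.png',c['image']); P=cloud(c,st)
c=bot.read_camera('side'); cv2.imwrite('pics/side13.png',cv2.resize(c['image'][60:270,110:360],(714,600),interpolation=cv2.INTER_CUBIC))
P=cloud(c); rel=P-H; a=rel@XJ; y=rel@YAX; m=(c['depth']>0)&(np.abs(y)<17)&(rel[...,2]>25)&(rel[...,2]<130)&(np.abs(a)<90)
A=np.c_[a[m],P[m][:,2]]; print(m.sum())
pf=np.polyfit(A[:,1],A[:,0],1); print('leaf lean x/z',pf[0],'theta',np.pi/2+np.arctan(pf[0]),'top',A[:,1].max())
```

```text
False
1.88 t=24.49 p [601.17 293.13 183.36] F [-2.3  6.   3.4] M [0.7  0.42 0.12] w 35.7 q6 -1.31
open t=24.87 p [601.21 292.42 183.07] F [-0.1 -0.6 -0.1] M [-0.    0.02 -0.01] w 61.9 q6 -1.31
False
up t=25.58 p [586.38 290.44 266.  ] F [ 0.7 -0.1  0. ] M [0.02 0.07 0.01] w 62.0 q6 -1.31
look t=26.27 p [440.7  260.09 329.06] F [ 0.4 -0.6  0.2] M [ 0.03 -0.    0.06] w 62.0 q6 -1.28
559
leaf lean x/z 0.2965007718601519 theta 1.8590397364969742 top 198.96935100738938
```

View pics/side13.png

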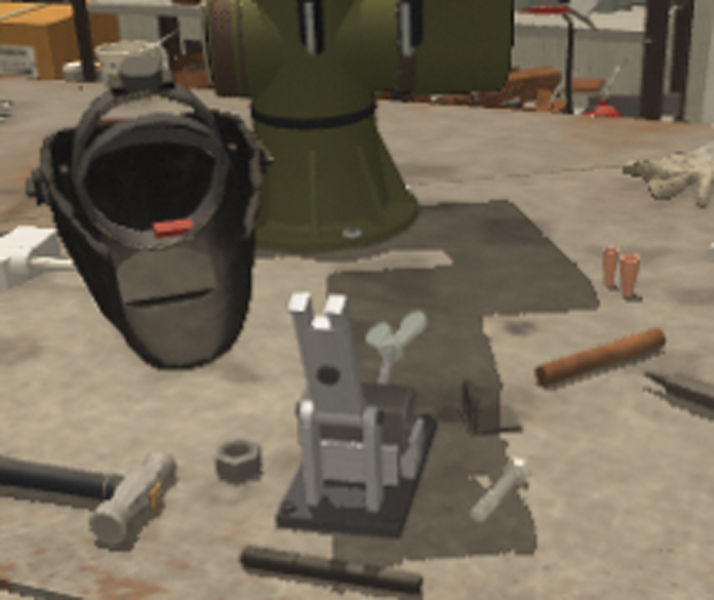

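View pics/wrist13.png

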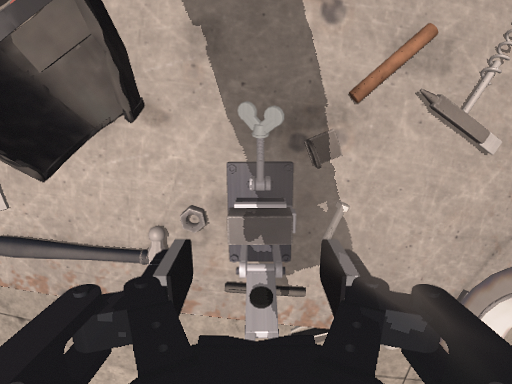

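The leaf leans back at about 1.86–1.9 rad. The bolt hangs out in front at (262,125), the tube is still in its nest at (262,232), and nothing beside the jig has moved. Handing in.

Run:
```python
from h import *
bot.dwell(0.3); bot.finish_job(); rep()
```

```text
the job is handed in; nothing more can be done
the job is handed in; nothing more can be done
```

The clamp is open and the job was handed in at about 27 s on the robot's clock. The bolt hangs in front, the leaf is laid right back, and the tube is still in its nest.

- **Nut:** I turned it five steps of 0.5 rad, 2.5 rad in all, and tried the bolt gently after each. I stopped once it came free.
- **Bolt:** I swung it out to 0.6 rad with low force, then let go, and it fell to its stop.
- **Leaf:** I pinched the nose, carried it round to 1.88 rad and released it. Depth measurement puts it at 1.86 rad, close to its 1.9 rad stop.
- **Last checks:** The final pictures show the things around the jig where they were. The wrist force stayed within about 10 N in every reading I took.

**Unclear tries:** My first way of trying the bolt was a straight pull without tilting the tool, and the grip itself resisted it. At 2.5 rad it stopped twice at about 6 N, although the bolt was already free. I then repeated it along the bolt's own arc, and it moved 8 mm with almost no force. The earlier tries used only the straight pull. They stopped at 3.0–3.5 mm, which I read as the bolt still being held, but it could have let go slightly before 2.5 rad.

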